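# Clip on the tilt sensor and hold the square in the corner

### The job

Set up the squareness check: squeeze the blue sensor clip open, take it off its stand and let it close over the top edge of the upright plate, on the yellow band and fully down. Then take the steel square by its blade and press it, upright and in line with the red line, into the corner of the fixture until its underside bears firmly on the base plate and its heel face bears firmly on the upright plate. Finish still gripping the square and pressing it both down and into the upright; leave the beaker, pink petri dish and tip box alone.

Things in the scene. Friction and masses are not known exactly. Their poses are not given: they have to be found in the camera images.
- clip_grip (a point): Grip point of the spring clip (two blue levers, small white sensor between, 30 mm wide in y, 61 mm high, 54 g), midway between its tails, 30 mm above the throat; z up, x across jaws and tails, y along the edge it sits on. Closed, the tails slope outward, about 40 mm apart outside here. Squeeze them along x with 12 N or more until they stop, parallel, about 18 mm apart; released, they spring shut.
- clip_throat (a point): Throat of the same clip (same axes), midway between the jaws: the face that rests on the top of the edge. The jaws reach 22 mm below it, the tails 38 mm above; squeezed, the jaws gape over 20 mm. At the start it sits on the fin of its stand, 72 mm above the worktop. It may sit either way round.
- jaw_a (a joint): Opening angle of one of the clip's two levers, which move alike (rad): about 0 when closed on the 6 mm edge, 0.40 when squeezed fully open.
- clip_stand: Fixed stand: white foot 90 x 80 x 12 mm with an upright aluminium fin 6 mm thick (x) and 60 mm wide (y), its top 72 mm above the worktop. Origin at the centre of its underside.
- band (a point): Middle of the top edge of the upright plate, at the middle of the yellow band (40 mm long). The upright is a fixed aluminium plate, 6 mm thick (x), 200 mm long (y), top edge 85 mm above the base plate; z up, y along the edge. The throat of the clip goes here, with clip y along this y (either way).
- corner (a point): Where the red line meets the corner between the base plate's top (12 mm above the worktop) and the front face of the upright plate. x level, square to the face, pointing into the upright; y along the upright; z up. The red line runs from here towards -x and up the face; the middle of the yellow band is 110 mm along +y.
- square_grip (a point): Grip point on the blade of the engineer's square (about 200 g), 95 mm above its underside, mid-blade: blade 10 mm thick (y), 40 mm wide (x), top at 115 mm. It stands on its dark stock, 100 mm long (x), 30 wide (y), 14 high. x points along the stock to the heel, z up. The heel face (blade back and stock end, flush) lies 20 mm ahead in +x.
- square_heel (a point): Bottom of the heel face of the same square, mid-width: 20 mm ahead in x of and 95 mm below the grip point; same axes. It belongs at the corner point.
- glass_beaker: Small beaker, 47 mm across, 54 mm high, a bystander; origin at the centre of its underside.
- tip_box: Yellow pipette tip box, 89 x 122 x 50 mm, a bystander; origin at the centre of its underside.
- pink_dish: Petri dish with pink content, 60 mm across, 14 mm high, a bystander; origin at the centre of its underside.
There are look-alikes about, which are no part of the job. Of the things that look like the part that bears square_grip, take the one that is farthest to the robot's left at the start.

How it is judged (in metres and radians):
On the way, in this order (a step that is already met when the one before it is completed fails the run):
1. the clip sits on the yellow band of the upright plate's top edge, fully down, closed on the plate and let go (horizontal distance between clip_throat and band below 0.016 m and z of clip_throat in the frame of band below 0.006 m and angle between the y axis of clip_throat and the y axis of band, either way round below 0.2 rad and angle between clip_throat's own z axis and vertical below 0.2 rad and contact force between clip and upright above 2 N and contact force between clip and the fingers below 0.1 N), for 0.2 s.
2. the square is gripped and pressed into the corner, both faces bearing (x of square_heel in the frame of corner above -0.003 m and z of square_heel in the frame of corner below 0.003 m and contact force between square and upright above 3 N and contact force between square and base_plate above 4 N and contact force between square and the fingers above 3 N), for 0.2 s.
At the end, for the whole second after the job is handed in: Square gripped, at rest, heel within 3 mm of the corner, 12 mm of the red line, 0.06 rad of its direction, 0.04 rad of upright; over 3 N on the upright plate, 4 N on the base. Clip let go, upright and in line within 0.2 rad, throat within 6 mm of the edge, 16 mm of mid-band (all of step 1 and all of step 2 and y of square_heel in the frame of corner between -0.012 and 0.012 m and angle between the x axis of square_heel and the x axis of corner, either way round below 0.06 rad and angle between square_heel's own z axis and vertical below 0.04 rad and linear speed of square below 0.02 m/s); the arm keeps its last pose, push and grip.
It fails at once if the beaker, the pink petri dish or the tip box is pushed by more than 30 mm (distance of any of glass_beaker, pink_dish, tip_box from where it was at the start of the episode above 0.03 m).
It also fails if it takes over 67 s, if anything falls off the work surface, if the arm or the gripper's body presses on something with over 40 N, if the wrist force passes 120 N, or if a joint passes its speed limit or range.

### The arm

A 7-joint arm with a two-finger parallel gripper is mounted at the origin on a cart in front of the work surface, level with it; the furniture and walls round the work are solid. World frame = base frame: x ahead of the robot, y to its left, z up, the work surface at z = 0. Lengths are in mm, angles in rad, forces in N, time in s.
With the tool pointing down it reaches from about 400 to 850 mm from the base axis. Payload 4.4 kg.
Tool frame: the origin (TCP) lies at the very end of the fingers, on their centre line; the grasp point (between the pads) lies 19 mm behind it; z points along the fingers, y is the line along which they close (so a half turn about z gives the same grasp; the last joint's range is limited). The gripper opens to 94 mm and grips with 3 to 60 N. Pads are 16 mm wide; open, the fingers measure 119 mm over their backs; the gripper's body (75 mm by 177 mm) begins 78 mm behind the grasp point.
Start: joints at [-1.293, 0.628, 0.038, 1.517, -0.027, 0.996, -0.02], TCP at [219.07, 611.986, 205.478] pointing down, gripper open.
Joint ranges: [-3.06, 3.06], [-0.37, 2.12], [-1.25, 1.32], [0.18, 2.47], [-1.1, 4.24], [0.23, 1.98], [-2.94, 2.94]. Speed limits (rad/s): [2.57, 2.57, 3.14, 3.14, 3.14, 3.14, 3.14].

### API

Orientations are given as a unit quaternion [w, x, y, z].
In Python, from plant import arm gives the robot as it stands. The module is installed in compiled form; this text tells all that it offers. Calls block until the motion is done:
- arm.move_pose(position, orientation): joint-space move of the TCP to a pose.
- arm.movel(position, rot=None, max_speed=150): straight line of the TCP; rot=None keeps the orientation; max_speed is the mean speed in mm/s.
- arm.set_joints(angles): joint-space move.
- arm.move_gripper(opening, f_grip=None): finger opening in mm; f_grip is the grip in N (None keeps the last); returns when the fingers have stopped.
- arm.dwell(seconds).
- arm.solve_ik(position, orientation): joint angles nearest the present ones, or None.
- arm.observe(): the state.
- arm.camera(name): name is "side" or "top"; returns the picture (400x640x3 uint8, red, green, blue); there is no depth.
- arm.camera_info(name): a dict with "K" (3x3 intrinsics, pixels), "R" (3x3) and "t" (3): a world point X has camera coordinates R X + t. Camera axes: x right, y down, z forward; pixel columns grow to the right and rows downward; lengths in mm; the calibration is good to about 2 mm. A picture is of the moment at which its call begins. camera_info takes no time and is no camera call.
A pose or a line that the arm cannot do raises arm.Unreachable and nothing moves.
- arm.close_job(): hands the job in; it is judged then, once.
The state is a dict: "time_s": time; "joints": joint angles; "joint_velocities": joint speeds; "effort": joint torques, N m; "ee_pos": TCP position; "tcp_rot": TCP orientation; "force": force on the tool from outside, world axes, zero at the start; "moment": the same for the moment, N m; "finger_gap": finger opening in mm; "grip_force": force on a finger pad.
Only numpy, scipy, OpenCV 4.12 (cv2) and the standard library are available. Lean on these libraries where they do the work, as an engineer would, in place of code of your own. Each camera call takes 0.05 s, during which the arm holds its last target. There are 200 camera calls.

## Working session

There is one attempt and no reset: what is moved stays moved. The work goes in short steps, each a Python script; the robot and the scene stay as the last script left them, time stands still between calls to the robot, and variables do not carry over. Pictures are saved under pics/ and viewed, at most 12 in all, crops included, and the job is handed in when it is done.

```bash
mkdir -p pics
python3 - <<'E'
from plant import arm
import cv2, numpy as np
for n in ("top","side"):
    im=arm.camera(n); cv2.imwrite(f"pics/{n}0.png",im[:,:,::-1])
    ci=arm.camera_info(n); print(n,np.round(ci["K"],1).tolist(),np.round(ci["R"],3).tolist(),np.round(ci["t"],1).tolist(), np.round(-ci["R"].T@ci["t"]))
print(arm.observe())
E
```

```text
top [[373.5, 0.0, 317.2], [0.0, 373.5, 200.6], [0.0, 0.0, 1.0]] [[-0.071, -0.997, 0.002], [-0.974, 0.069, -0.215], [0.214, -0.017, -0.977]] [32.9, 546.4, 1114.7] [ 296.   14. 1206.]
side [[475.9, 0.0, 317.9], [0.0, 475.9, 200.0], [0.0, 0.0, 1.0]] [[-0.958, -0.284, -0.021], [-0.137, 0.524, -0.84], [0.25, -0.803, -0.542]] [535.5, 157.4, 1391.8] [ 187. 1187.  897.]
{'time_s': 0.1, 'joints': array([-1.29277614,  0.62924361,  0.03845571,  1.51822598, -0.0270215 ,
        0.9962988 , -0.02004164]), 'joint_velocities': array([ 0.00092248, -0.00167525,  0.00135049, -0.00029185, -0.00145252,
       -0.00054932, -0.00163163]), 'effort': array([ 2.50368452e-03, -5.50787866e+01,  1.14731021e+00, -1.87115318e+01,
       -5.21505810e-02,  1.92736537e-02,  5.23697804e-05]), 'ee_pos': array([218.881344  , 611.42414025, 204.66621021]), 'tcp_rot': array([-1.40035104e-04,  1.71094709e-01,  9.85254238e-01, -8.16952967e-04]), 'force': array([ 0.37548019, -0.20925991,  0.73261841]), 'moment': array([-0.01759734,  0.00554067, -0.01181955]), 'grip_force': 0.0, 'finger_gap': 94.05712204089342}
```

View pics/top0.png

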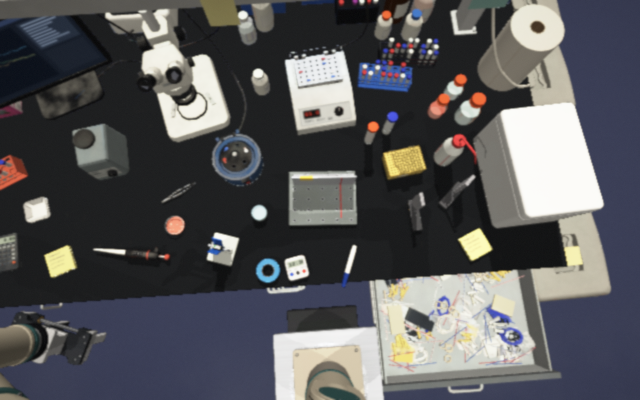

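View pics/side0.png

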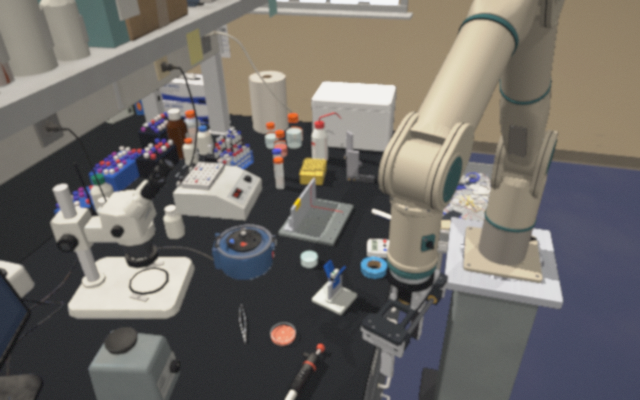

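The top view shows the fixture at about (323,198), with its upright along row 176, the yellow band near col 302 and the red line near col 341. The clip and stand are at (222,248), and the squares at (417,212) and (457,190). The left one is at col 417. In the side view the clip is at (333,285) and the fixture at (317,215), and the arm hides part of the scene.

Run:
```python
import cv2, numpy as np
t=cv2.imread("pics/top0.png"); s=cv2.imread("pics/side0.png")
def c(im,x,y,w,h,W,H): 
    r=cv2.resize(im[y:y+h,x:x+w],(W,H),interpolation=cv2.INTER_CUBIC); 
    for i in range(x,x+w):
        if i%10==0: cv2.line(r,(int((i-x+.5)*W/w),0),(int((i-x+.5)*W/w),6 if i%50 else 16),(0,255,0),1)
    for j in range(y,y+h):
        if j%10==0: cv2.line(r,(0,int((j-y+.5)*H/h)),(6 if j%50 else 16,int((j-y+.5)*H/h)),(0,255,0),1)
    return r
a=np.hstack([c(t,280,165,90,68,400,300),c(t,400,165,80,60,400,300)])
b=np.hstack([c(t,195,225,60,45,400,300),c(s,300,255,67,50,400,300)])
cv2.imwrite("pics/c1.png",np.vstack([a,b]))
cv2.imwrite("pics/c2.png",np.hstack([c(s,270,170,100,75,400,300),c(s,320,120,80,60,400,300)]))
```

```text
(no output)
```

View pics/c1.png

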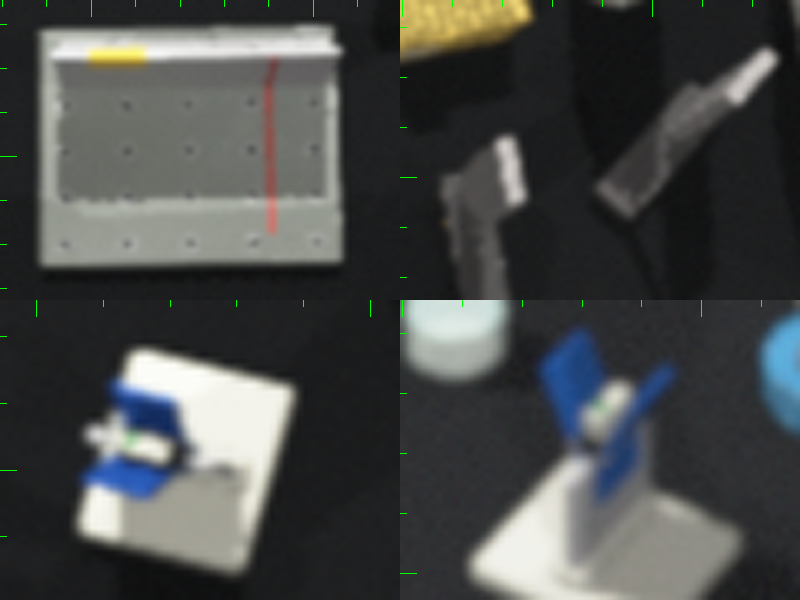

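View pics/c2.png

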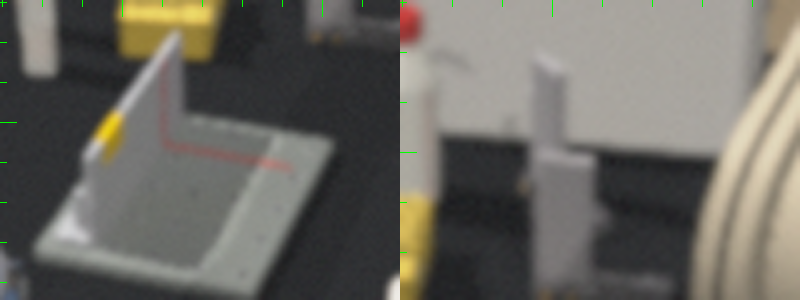

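The crops show these features:
- **Upright top:** row about 177.5, with the yellow band at about (306,177).
- **Red line:** top cols 340–342.
- **Clip levers:** in the top view near (217,238) and (214,253), separated mainly along world x. The fin runs roughly left-right, turned about 12°.
- **Left square:** bright blade top at about (422,199), with the stock running down the picture from it, so the heel is at the +x end.

```bash
cat > h.py <<'E'
import cv2, numpy as np
from plant import arm
CI={n:arm.camera_info(n) for n in("top","side")}
def on(n,uv,z):
    c=CI[n]; uv=np.atleast_2d(np.asarray(uv,float)); o=-c["R"].T@c["t"]
    d=(np.linalg.solve(c["K"],np.c_[uv,np.ones(len(uv))].T)).T@c["R"]
    return o+d*((z-o[2])/d[:,2])[:,None]
def proj(n,X):
    c=CI[n]; p=c["K"]@(c["R"]@np.asarray(X,float)+c["t"]); return p[:2]/p[2]
def tri(ut,us):
    P=[CI[n]["K"]@np.c_[CI[n]["R"],CI[n]["t"]] for n in("top","side")]
    X=cv2.triangulatePoints(P[0],P[1],np.float64(ut).reshape(2,1),np.float64(us).reshape(2,1)).ravel(); return X[:3]/X[3]
def blob(mask,box):
    x0,y0,x1,y1=box; m=np.zeros(mask.shape,np.uint8); m[y0:y1,x0:x1]=mask[y0:y1,x0:x1]
    cs,_=cv2.findContours(m,cv2.RETR_EXTERNAL,cv2.CHAIN_APPROX_NONE); return sorted(cs,key=cv2.contourArea,reverse=True)
def cen(mask,box):
    x0,y0,x1,y1=box; v,u=np.nonzero(mask[y0:y1,x0:x1]); return np.array([u.mean()+x0,v.mean()+y0]),len(u)
def quat(deg): # tool down, closing line at deg from world x
    f=np.radians(deg+90)/2; return [0,np.cos(f),np.sin(f),0]
E
python3 - <<'E'
from h import *
np.set_printoptions(precision=1,suppress=True)
I={n:cv2.imread(f"pics/{n}0.png") for n in CI}; H={n:cv2.cvtColor(I[n],cv2.COLOR_BGR2HSV) for n in CI}; G={n:cv2.cvtColor(I[n],cv2.COLOR_BGR2GRAY) for n in CI}
yel={n:(H[n][...,0]>18)&(H[n][...,0]<34)&(H[n][...,1]>110) for n in CI}
blu={n:(H[n][...,0]>100)&(H[n][...,0]<125)&(H[n][...,1]>120)&(H[n][...,2]>60) for n in CI}
red={n:((H[n][...,0]<10)|(H[n][...,0]>170))&(H[n][...,1]>60) for n in CI}
ut,_=cen(yel["top"],(295,170,318,184)); us,_=cen(yel["side"],(288,190,306,215))
print("band",ut,us,on("top",ut,97),"tri",tri(ut,us))
def rect(m,box,z):
    c=blob(m.astype(np.uint8),box)[0]; r=cv2.minAreaRect(c); b=on("top",cv2.boxPoints(r),z)
    e=np.array([b[1]-b[0],b[2]-b[1]])[:,:2]; l=np.linalg.norm(e,axis=1)
    print("  centre",b.mean(0),"sides",l,"dir",np.degrees(np.arctan2(e[:,1],e[:,0]))%180); return c
print("base"); rect(G["top"]>80,(283,165,365,232),12)
print("upright top"); rect(G["top"]>185,(288,172,362,181),97)
v,u=np.nonzero(red["top"][:, 335:350]); k=(v>180)&(v<220); p=on("top",np.c_[u[k]+335,v[k]],12)
f=np.polyfit(p[:,0],p[:,1],1); print("red y at x, slope deg",f[0]*p[:,0].max()+f[1],p[:,0].min(),p[:,0].max(),np.degrees(np.arctan(f[0])))
print("foot"); rect(G["top"]>110,(203,228,244,270),12)
for c in blob(blu["top"].astype(np.uint8),(200,230,230,262))[:2]:
    r=cv2.minAreaRect(c); print("lever",r, on("top",c.mean((0,1))[None],105), "bounds110",on("top",c[:,0],110).min(0),on("top",c[:,0],110).max(0))
for c in blob(blu["side"].astype(np.uint8),(318,255,350,295))[:2]:
    print("side lever",c.mean((0,1)),cv2.boundingRect(c))
print("squares")
for b in((412,188,428,210),(460,168,480,190)): rect(G["top"]>140,b,115)
rect((G["top"]>48)&(G["top"]<140),(404,190,428,240),14)
for b in((200,200,1,1),): pass
X=on("top",cv2.minAreaRect(blob((G["top"]>140).astype(np.uint8),(412,188,428,210))[0])[0],115)[0]; print("proj side",proj("side",X))
cv2.imwrite("pics/c3.png",cv2.resize(I["top"][185:240,395:445],(500,550),interpolation=cv2.INTER_CUBIC))
E
```

```text
band [306.2 177.9] [297.1 202.8] [[612.9  23.3  97. ]] tri [616.2  23.6  90.9]
base
  centre [568.4 -25.1  12. ] sides [226.2 182.4] dir [ 87.  175.6]
upright top
  centre [618.6 -29.1  97. ] sides [197.8  12.8] dir [ 85.9 174.7]
red y at x, slope deg -86.76753790396496 498.0546818904643 618.5622777872009 -3.8693407450156996
foot
  centre [424.  305.1  12. ] sides [92.2 86.7] dir [165.2  72. ]
lever ((213.5, 251.0), (4.0, 13.0), 90.0) [[408.6 309.2 105. ]] bounds110 [401.  288.2 110. ] [414.1 326.1 110. ]
lever ((215.79312133789062, 240.9827423095703), (11.94888687133789, 4.333112716674805), 23.198591232299805) [[437.4 301.1 105. ]] bounds110 [426.4 285.1 110. ] [449.1 314.1 110. ]
side lever [328.2 268.1] (323, 260, 11, 18)
side lever [338.6 275.7] (333, 266, 13, 21)
squares
  centre [ 518.3 -317.4  115. ] sides [10.5 37. ] dir [95.6  1.7]
  centre [ 567.1 -470.9  115. ] sides [36.5 10.5] dir [129.5  37. ]
  centre [ 501.1 -330.6   14. ] sides [ 57.9 124.8] dir [95.6  1.7]
proj side [353.1 150.9]
```

View pics/c3.png

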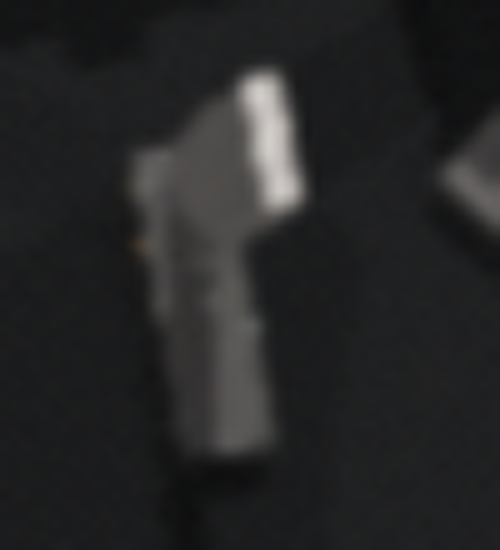

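The crop shows the left square's blade top from about (421,192) to (423.4,205.5), with the stock trailing down to row 230, so the heel is at +x. Projecting the measured blade top into the side view gives (353,151). That matches the front block's top edge there, so the position is good. The red line (−3.9°) and the upright (−4°) agree on the fixture yaw. The clip levers (−15.7°) and the foot (−15°) agree on the clip yaw.

Run:
```python
from h import *
np.set_printoptions(precision=2,suppress=True)
g=cv2.cvtColor(cv2.imread("pics/top0.png"),cv2.COLOR_BGR2GRAY).astype(float)
for u in (320,330): print(u,g[168:186,u].astype(int))
# upright top edges: sub-pixel row where brightness falls to halfway on each side of the peak
E1=[];E2=[]
for u in range(316,354):
    c=g[170:186,u]; k=3+np.argmax(c[3:12]); h=lambda lo:(c[k]+lo)/2
    a=k
    while c[a]>h(c[k-3:k].min()) and a>0: a-=1
    b=k
    while c[b]>h(c[k+4]) and b<14: b+=1
    la,lb=h(c[k-3:k].min()),h(c[k+4])
    E1.append((u,170+a+(la-c[a])/(c[a+1]-c[a]))); E2.append((u,170+b-(lb-c[b])/(c[b-1]-c[b])))
for e in(E1,E2):
    p=on("top",e,97); f=np.polyfit(p[:,1],p[:,0],1); r=p[:,0]-np.polyval(f,p[:,1])
    print("edge x at band y 23.4:",np.polyval(f,23.4),"yaw",-np.degrees(np.arctan(f[0])),"rms",r.std())
# blade top centreline, intensity weighted
s=[]
for v in range(194,205):
    w=np.clip(g[v,416:430]-110,0,None); s.append(((w*np.arange(416,430)).sum()/w.sum(),v))
p=on("top",s,115); print("blade",p[:,:2].mean(0),"yaw",np.degrees(np.arctan(np.polyfit(p[:,0],p[:,1],1)[0])))
s=[]
for v in range(210,229): # stock right edge
    c=g[v,415:428]; i=np.nonzero((c[:-1]>55)&(c[1:]<=55))[0]
    if len(i): i=i[-1]; s.append((415+i+(c[i]-55)/(c[i]-c[i+1]),v))
p=on("top",s,14); print("stock edge yaw",np.degrees(np.arctan(np.polyfit(p[:,0],p[:,1],1)[0])),len(s),p[:,1].mean())
for nm,pos,th in(("clip",[424,305,83],-15.5),("band",[620,23.5,108],-4),("sq",[518,-317,76],94),("corner",[589,-86,88],86)):
    for t in(th,th+180,th-180):
        q=arm.solve_ik(pos,quat(t)); print(nm,t,q)
```

```text
320 [ 33  32  48  97 144 169 201 223 237 221 152 110 102 102 102 103 104 110]
330 [ 33  34  68 129 156 177 203 218 231 207 144 107 101 100 100 101 104 110]
edge x at band y 23.4: 623.8591656176236 yaw -2.5523038514748997 rms 0.5716188760547086
edge x at band y 23.4: 612.3468649096735 yaw -2.7515299460492537 rms 0.155874314298516
blade [ 517.97 -317.63] yaw 3.057983797331442
stock edge yaw 1.8553306764322504 19 -335.9963139830964
clip -15.5 [-0.87  0.65  0.29  1.99 -0.33  0.55 -0.62]
clip 164.5 [-0.43  0.65 -0.36  1.98  0.4   0.58  1.8 ]
clip -195.5 [-0.43  0.65 -0.36  1.98  0.4   0.58  1.8 ]
band -4 [-0.3   0.73  0.37  1.7  -0.35  0.77  0.16]
band 176 [ 0.18  0.74 -0.44  1.69  0.41  0.81  2.63]
band -184 [ 0.18  0.74 -0.44  1.69  0.41  0.81  2.63]
sq 94 [ 0.57  0.73 -0.1   1.75  0.11  0.67  2.04]
sq 274 [ 0.14  0.82  0.62  1.76 -0.65  0.77 -0.41]
sq -86 [ 0.14  0.82  0.62  1.76 -0.65  0.77 -0.41]
corner 86 [ 0.13  0.7  -0.05  1.78  0.05  0.67  1.55]
corner 266 [-0.32  0.82  0.71  1.79 -0.72  0.81 -0.89]
corner -94 [-0.32  0.82  0.71  1.79 -0.72  0.81 -0.89]
```

Run:
```python
from h import *
np.set_printoptions(precision=2,suppress=True)
Q=quat(-15.5)
def st(m): o=arm.observe(); print(m,round(o["time_s"],2),o["ee_pos"],o["force"],round(o["finger_gap"],1),round(o["grip_force"],1))
arm.move_pose([424,305,180],Q); st("above")
arm.movel([424,305,83],max_speed=120); st("down")
arm.move_gripper(46,15); st("46")
cv2.imwrite("pics/t1.png",arm.camera("top")[:,:,::-1]); s=arm.camera("side")[:,:,::-1]; cv2.imwrite("pics/s1.png",cv2.resize(s[220:320,270:400],(780,600),interpolation=cv2.INTER_CUBIC))
```

```text
above 1.48 [423.48 306.69 179.98] [-0.09 -0.19 -0.07] 93.8 0.0
down 2.44 [424.42 305.35  83.47] [-0.07 -0.57  0.5 ] 93.9 0.0
46 3.32 [422.79 305.24  82.99] [-4.7   1.54  2.95] 46.2 4.3
```

View pics/s1.png

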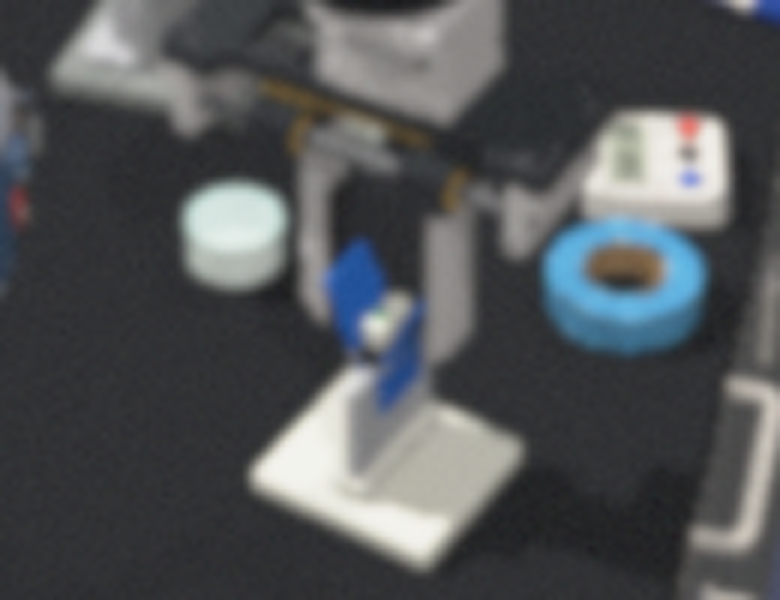

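The picture shows the fingers either side of the levers. The right (−x) finger touches its lever and the left one still has a gap at about (325,280) in the crop. The tool therefore sits a few mm too far to +x, so I'll centre it by force and then squeeze.

```bash
cat >> h.py <<'E'
def st(m):
    o=arm.observe(); print(m,round(o["time_s"],2),o["ee_pos"].round(1),o["force"].round(1),round(o["finger_gap"],1),round(o["grip_force"],1)); return o
E
python3 - <<'E'
from h import *
d=np.array([np.cos(np.radians(-15.5)),np.sin(np.radians(-15.5)),0]); p=np.array([424,305,83.])
f0=arm.observe()["force"]@d; print(f0)
for i in range(4):
    p-=1.5*d; arm.movel(p.tolist(),max_speed=30); o=st(i)
    if o["force"]@d>-1: break
arm.move_gripper(40,20); o=st("40"); 
p-=np.clip(-(o["force"]@d)/3,-2,2)*d; arm.movel(p.tolist(),max_speed=30); st("adj")
arm.move_gripper(10,35); o=st("squeezed"); print(p, o["force"]@d)
E
```

```text
-5.3224557689685295
0 3.67 [422.8 305.3  82.9] [-2.4  1.1  1.6] 45.9 3.8
1 3.92 [422.4 305.6  83.1] [ 1.1  0.5 -1.7] 46.0 4.0
40 4.26 [422.5 305.6  83.9] [-0.9 -1.2  7.3] 40.4 6.3
adj 4.51 [422.5 305.7  83.9] [ 0.  -1.   6.3] 40.3 6.3
squeezed 4.99 [422.3 306.1  84.4] [-1.2 -1.8 11.4] 16.8 35.0
[420.91674034 305.85506358  83.        ] -0.6762595152224835
```

Run:
```python
from h import *
arm.movel([420.9,305.9,170],max_speed=120); st("lift")
arm.move_pose([615.5,23.4,170],quat(-3.2)); st("over")
s=arm.camera("side")[:,:,::-1]; t=arm.camera("top")[:,:,::-1]; cv2.imwrite("pics/s2f.png",s); cv2.imwrite("pics/t2f.png",t)
a=cv2.resize(s[130:230,260:340],(480,600),interpolation=cv2.INTER_CUBIC)
b=cv2.resize(t[140:200,290:322],(320,600),interpolation=cv2.INTER_CUBIC)
cv2.imwrite("pics/s2.png",np.hstack([a,b]))
print("tcp px",proj("side",[615.5,23.4,170]),"throat expect",proj("side",[615.5,23.4,159]),proj("side",[615.5,23.4,137]))
print("band",proj("side",[615.5,23.4,97]))
```

```text
lift 5.87 [420.3 305.7 169.3] [ 0.3 -0.  -0.8] 17.0 35.0
over 7.16 [614.9  25.6 169.6] [-0.8  0.5  0.2] 17.5 35.0
tcp px [296.476553   180.88992951] throat expect [296.64156503 184.02240818] [296.96752854 190.21028325]
band [297.5466908  201.20471513]
```

View pics/s2.png

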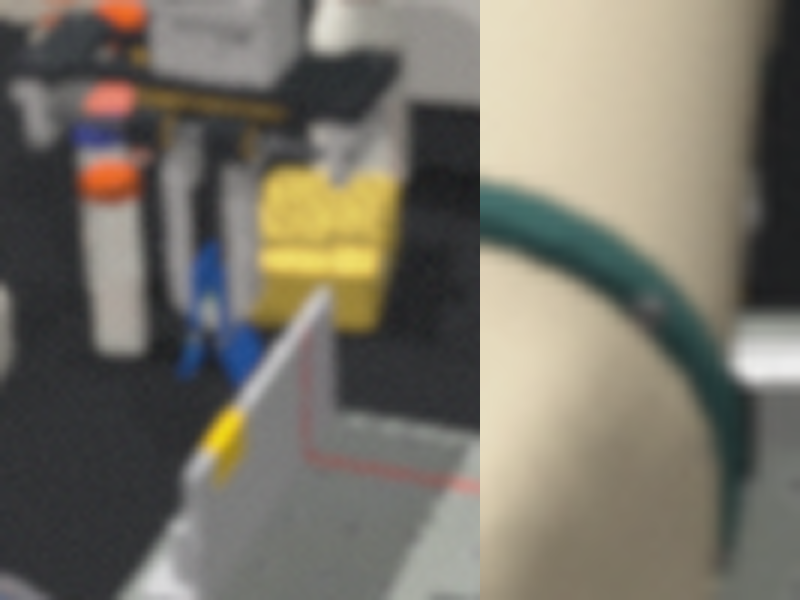

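The clip is held open between the fingers. The jaw bottoms are at about (295.8,193.3) in the side view, against a predicted (295.5,193), so it is centred on the tool and lined up with the band at (297.5,201). I'll lower it until it bears, then release.

Run:
```python
from h import *
arm.movel([615.5,23.4,133],max_speed=100); st("133")
arm.movel([615.5,23.4,113],max_speed=40); arm.dwell(.1); o=st("113"); f0=o["force"][2]
z=113
while z>103 and o["force"][2]-f0<5 and abs(o["force"][:2]).max()<12:
    z-=1; arm.movel([615.5,23.4,z],max_speed=15); o=arm.observe()
st(f"z{z}")
s=arm.camera("side")[:,:,::-1]; cv2.imwrite("pics/s3.png",cv2.resize(s[140:230,260:340],(640,600),interpolation=cv2.INTER_CUBIC))
```

```text
133 7.78 [615.5  23.7 133. ] [ 0.6  0.7 -0.4] 17.6 35.0
113 8.53 [615.7  23.3 113.2] [ 0.3  0.  -0.8] 16.9 35.0
z108 9.78 [615.7  23.4 109.5] [-3.9  1.2 12.3] 17.3 35.0
```

View pics/s3.png

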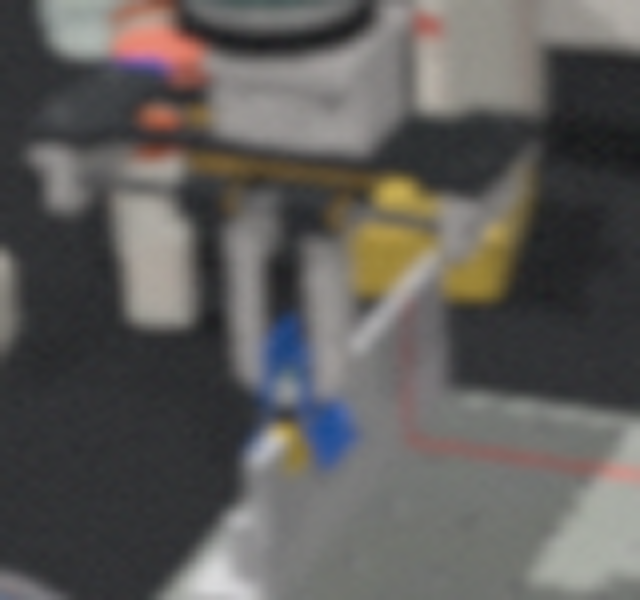

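The contact height of 109.5 matches the throat seated at 97, since the same tool offset was 84.4 on the 72 mm fin. The jaws straddle the plate on the yellow band, with its near end visible at about (293,445). I'll release and go for the square.

Run:
```python
from h import *
arm.move_gripper(70,20); st("open")
arm.movel([615.5,23.4,190],max_speed=150); arm.dwell(.3); st("up")
arm.move_pose([500,-200,230],quat(90)); 
s=arm.camera("side")[:,:,::-1]; cv2.imwrite("pics/s4.png",cv2.resize(s[140:230,260:400],(800,514),interpolation=cv2.INTER_CUBIC)); st("via")
```

```text
open 10.76 [615.4  23.4 108. ] [-0.6  0.   0.1] 70.3 0.0
up 11.76 [615.1  23.3 189.2] [-0.2 -0.2 -0.6] 70.0 0.0
via 13.36 [ 500.3 -199.4  229.9] [ 0.1 -0.6 -0.1] 70.4 0.0
```

View pics/s4.png

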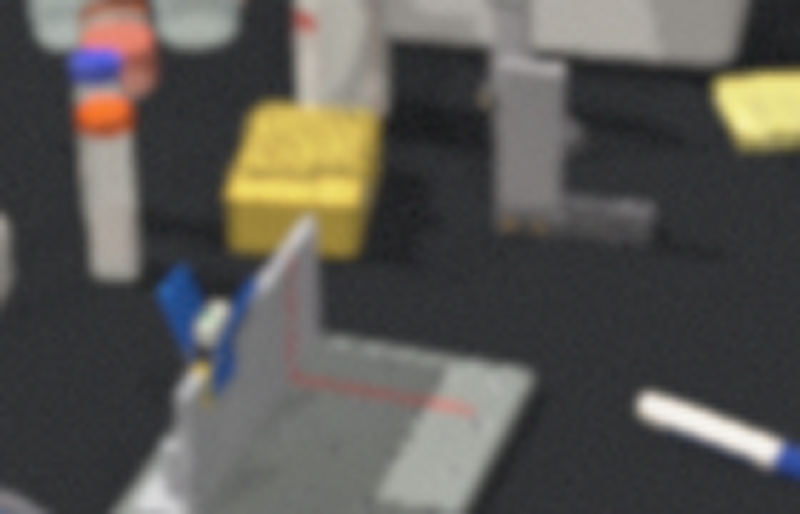

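The clip sits closed on the band at about (205,350) in the crop, upright and free of the gripper. The left square at (530,140) stands untouched, heel towards +x.

Run:
```python
from h import *
arm.move_pose([518,-317.5,165],quat(92.3)); st("above")
arm.movel([518,-317.5,76],max_speed=120); st("down")
arm.move_gripper(3,50); arm.dwell(.2); st("grip")
arm.movel([518,-317.5,150],max_speed=100); arm.dwell(.2); st("lift")
s=arm.camera("side")[:,:,::-1]; cv2.imwrite("pics/s5.png",cv2.resize(s[100:200,310:430],(720,600),interpolation=cv2.INTER_CUBIC))
print(proj("side",[518,-317.5,169]))
```

```text
above 13.96 [ 518.1 -316.8  164.4] [0.4 0.8 0.9] 70.2 0.0
down 14.85 [ 518.7 -317.6   76.8] [0.3 0.3 0.4] 70.0 0.0
grip 16.0 [ 518.  -317.5   76. ] [-0.2  0.1 -0.8] 9.9 50.0
lift 17.09 [ 517.6 -317.2  149.2] [ 0.1 -0.1 -1.7] 9.9 50.0
[353.45043685 137.23753711]
```

View pics/s5.png

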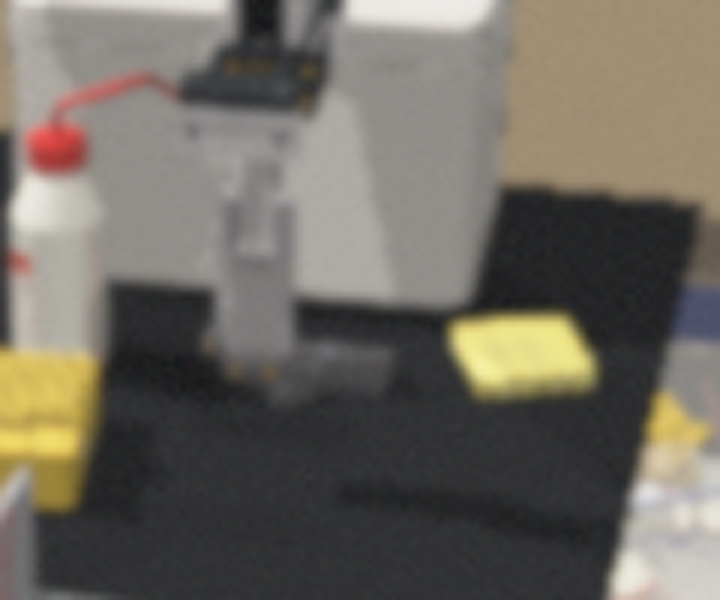

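The square is gripped upright by its blade (gap 9.9, stock level at about (330,365)) and clear of everything. Next I'll take it to the corner and press it in by force.

Run:
```python
from h import *
a=np.radians(-3.2); d=np.array([np.cos(a),np.sin(a),0]); c=np.array([606.2,-86.4,0])
p=c-60*d; p[2]=170; arm.move_pose(p.tolist(),quat(86.8)); st("via")
p[2]=100; arm.movel(p.tolist(),max_speed=100); arm.dwell(.3); o=st("100"); F0=o["force"]
def step(v,lim,n,sp=15):
    global p
    for i in range(n):
        p=p+v; arm.movel(p.tolist(),max_speed=sp); arm.dwell(.05); f=arm.observe()["force"]-F0
        if -f@v/np.linalg.norm(v)>lim: break
    st(f"step {i}"); print(p.round(1),(f@d).round(1),f.round(1)); 
p[2]=91; arm.movel(p.tolist(),max_speed=40)
step(np.array([0,0,-.7]),3,10)
p[2]+=1; arm.movel(p.tolist(),max_speed=20)
p=p+30*d; arm.movel(p.tolist(),max_speed=50); arm.dwell(.1); st("near")
step(d*1.0,4,16)
```

```text
via 18.08 [546.3 -85.1 170. ] [-0.2 -0.1 -1.9] 9.6 50.0
100 19.23 [546.6 -83.1 100.5] [-0.2 -0.2 -1.9] 9.8 50.0
step 4 21.11 [546.4 -83.1  87.9] [-0.9  0.7  3.4] 9.9 50.0
[546.3 -83.1  87.5] -0.7 [-0.7  1.   5.3]
near 22.21 [575.8 -84.7  88.4] [-1.1  0.4 -1.4] 9.5 50.0
step 11 25.81 [586.7 -85.4  88.3] [-5.4 -0.   1.6] 9.8 50.0
[588.2 -85.4  88.5] -5.2 [-5.2  0.2  3.5]
```

Run:
```python
from h import *
a=np.radians(-3.2); d=np.array([np.cos(a),np.sin(a),0]); F0=np.array([-.2,-.2,-1.9]); p=np.array([588.2,-85.4,88.5])
k=np.array([0,0,1.])
for i in range(16):
    f=arm.observe()["force"]-F0
    fx,fz=-f@d,f[2]
    if fx>9 and fz>12: break
    p=p+(0.5*d if fx<9 else 0)-(0.5*k if fz<12 else 0)
    arm.movel(p.tolist(),max_speed=10); arm.dwell(.1)
arm.dwell(.5); o=st(i); print(p,fx,fz,o["moment"].round(2),o["joint_velocities"].round(3), o["tcp_rot"])
s=arm.camera("side")[:,:,::-1]; cv2.imwrite("pics/s6.png",cv2.resize(s[130:230,260:380],(720,600),interpolation=cv2.INTER_CUBIC))
arm.dwell(.5); st("hold")
```

```text
3 27.36 [586.7 -85.4  88. ] [-10.8   1.5  12.9] 9.6 50.0
[589.69766115 -85.48373226  87.        ] 11.15984352247485 14.478762941770709 [0.29 2.23 0.03] [ 0.     0.002  0.    -0.001 -0.001 -0.     0.002] [-2.63863262e-03  2.80365557e-02  9.99603416e-01  2.64241557e-05]
hold 27.91 [586.7 -85.4  88. ] [-10.7   0.7  13.3] 10.0 50.0
```

View pics/s6.png

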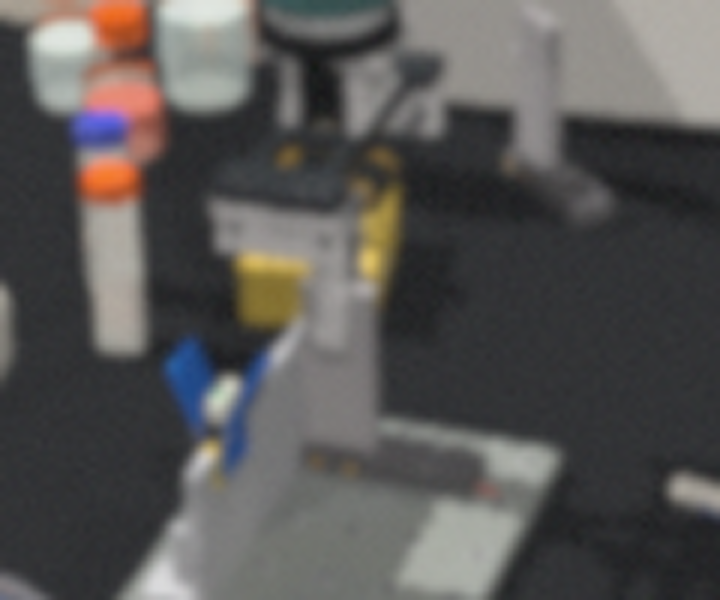

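The square stands flush in the corner on the red line, with the line's end showing beyond the stock at (485,490). Forces are steady at about 11 N into the upright and 13 to 15 N down, and the clip is still on its band.

```bash
python3 -c "
from plant import arm
print(arm.close_job())"
```

```text
the job is handed in; nothing more can be done
None
```

I handed the job in with the clip closed on the yellow band and the square gripped and pressed into the corner on the red line, at about 11 N into the upright and 13 N down; the hand-in returned no verdict, and the arm never went near the beaker, dish or tip box.

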